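# Bring the repaired board out from under the microscope

## Task

Pull the microscope's sliding stage fully out to its end stop by the red handle, with the circuit board still riding on it; the stage may or may not be locked, so if it holds, do not force it but swing the yellow-knobbed lock lever over to its other end. Then lift the board off, set it down (not dropped) flat, heat sink up, wholly on the blue mat, and let go, leaving the stage out. Leave the spray can, the screwdriver and the solder reel where they are.

Things in the scene. Friction and masses are not known exactly. Their poses are not given: they have to be found in the camera images.
- scope: White microscope, fixed. Origin on the bench under the lens axis; z up; the stage slides to its -y. Base 210 (x -90 to +120) x 290 (y -200 to +90) x 40 mm high. Camera head over the origin, 54 mm across, from 164 to 310 mm above the bench; steel column 24 mm thick, 290 mm high at x +95, y +65. With the stage in, the head bars the way to the board from above.
- stage (a joint): Sliding stage, m: 0 = fully in under the lens (start), 0.14 = fully out at its end stop, towards the microscope's -y. Slides with about 2 N of friction plus 15 N per m/s and stays where it is left. If locked it gives 3 to 5 mm, then holds firm.
- stage_centre (a point): Centre of the stage's black tray floor (110 x 100 mm tray with a low aluminium rim, inside 100 x 90 mm; rim 6 mm high); 52 mm above the bench. Axes as the microscope's. The board lies here.
- stage_bar (a point): Middle of the red bow handle's cross bar: 12 mm thick, along the microscope's x, 84 mm long, axis 68 mm above the bench, 150 mm outward (-y) of the tray's centre. Between bar and tray is an open window 72 mm (x) by about 90 mm (y), over the base's top (40 mm above the bench): shut fingers put down into it can hook the bar and draw it outwards.
- lock_lever (a joint): Lock lever, rad, -0.6 to +0.6, counter-clockwise from above; starts near -0.6 with its knob to the microscope's +y (at +0.6 to -y). At one end the stage is locked, at the other free; which is which varies and shows only when the stage is pulled. About 2 N sideways at the knob turns it; it stays where left. Swing it right to its end, with no pull on the stage.
- lever_knob (a point): Point on the axis of the lever's upright yellow knob, 75 mm above the bench. Knob 16 mm in diameter, from 53 to 89 mm above the bench, 55 mm from the lever's pivot; free space below it beside the base.
- lever_pivot (a point): Point on the lever's vertical pivot axis, 75 mm above the bench, at x = -70, y = -30 mm of the microscope. The lever's arm points from here to the knob (towards the microscope's -x at joint value 0).
- board: Green circuit board, 80 (x) x 56 (y) x 4 mm, loose on the stage, 120 g, with a finned aluminium heat sink 36 (x) x 30 (y) mm in its middle, which rises from 4 to 26 mm above the underside: hold it by the heat sink. A white connector 8 mm tall stands at its +x edge. Origin at the centre of the underside, z up.
- mat: Blue silicone mat, 180 x 180 x 4 mm, fixed to the bench. Origin at the centre of its underside; top 4 mm above the bench.
- spray_can: Bystander: spray can, 60 mm diameter, 160 mm tall, standing. Origin at the centre of its foot.
- screwdriver: Bystander: screwdriver lying flat, 170 mm long along its x, orange handle to -x. Origin under its middle.
- solder_reel: Bystander: reel of solder, 54 mm diameter, 40 mm tall, standing on its flange. Origin at the centre of its foot.

How it is judged:
By the outcome, as a careful person would: the job done as asked, in the order asked, and still so for the second after the job is handed in, with the robot touching nothing.
It also fails if it takes over 72 s, if anything falls off the work surface, if the arm or the gripper's body presses on something with over 40 N, if the wrist force passes 120 N, or if a joint passes its speed limit or range.

## Robot

A 7-joint arm with a two-finger parallel gripper is mounted at the origin on the work surface. World frame = base frame: x ahead of the robot, y to its left, z up, the work surface at z = 0. Lengths are in m, angles in rad, forces in N, time in s.
With the tool pointing down it reaches from about 0.425 to 0.875 m from the base axis. Payload 4.7 kg.
Tool frame: the origin (TCP) lies at the very end of the fingers, on their centre line; the grasp point (between the pads) lies 19 mm behind it; z points along the fingers, y is the line along which they close (so a half turn about z gives the same grasp; the last joint's range is limited). The gripper opens to 85 mm and grips with 20 to 120 N. Pads are 22 mm wide; open, the fingers measure 114 mm over their backs; the gripper's body (76 mm by 85 mm) begins 54 mm behind the grasp point. The pads swing forward as they close: fully open they stand 13 mm farther back than shut.
Start: joints at [0.014, 0.321, -0.07, 1.45, 0.023, 1.371, -0.057], TCP at [0.65, -0, 0.231] pointing down, gripper open.
Joint ranges: [-2.86, 2.86], [-0.3, 2.09], [-1.38, 1.24], [0.06, 2.45], [-1.56, 4.7], [0.09, 2.05], [-2.69, 2.69]. Speed limits (rad/s): [2.57, 2.57, 3.14, 3.14, 3.14, 3.14, 3.14].

## Interface

Orientations are given as a unit quaternion [x, y, z, w].
In Python, from cell import readout, viewer, r, masks_of, place_of gives the robot as it stands.
- The arm moves only by the tool jog_arm, never from a script. Its argument "commands" is text: rows parted by semicolons, each of 6 numbers parted by spaces: the shift along the tool's x, y, z in m, then the turn, a rotation vector about the tool's x, y, z in rad. In form: tx ty tz rx ry rz; .... A call has 1 to 8 rows; each row shifts and turns the commanded pose from where the row before left it, along the tool's axes as they then stand; what a row does not reach is not made up. A row lasts 1/8 s, in which the tool goes at most 62.5 mm and 10.7 degrees, less where a joint would pass 70% of its speed; a pose out of reach is approached as far as the arm can. A call is refused whole if a number of a shift passes 0.0625 or a number of a turn 0.188, either way. A call with a gripper value outside its range is refused whole. "gripper" is the gripper command: -1 is shut, 1 is fully open, values between are in proportion, set as the call begins (left out, the last holds). The fingers move at their own pace and stop on an object; the grip force is fixed at half the most. Time passes only in rows, so rows that do not move let the fingers close. It gives the time, the measured TCP pose, the force, the opening and the grip force at its end, in the units of the state.
- readout.sense(): the state, without advancing time (a new reading comes with each control period).
- viewer.grab_frame(name): name is "scene" or "side" or "wrist"; returns a dict with "pixels" (480x640x3 uint8, red, green, blue), "range_z" (480x640 float32, m along the optical axis (not along the pixel's ray), 0 where there is no reading), "fx", "fy", "cx", "cy" (pixels), "xyz" and "attitude" of the camera in the world; the wrist camera has in their place "hand_eye" (4x4, takes a point from camera to tool coordinates, whose origin is the TCP and whose axes are the flange's). Camera axes: x right, y down, z forward; pixel columns grow to the right and rows downward; lengths in m; the calibration is good to about 2 mm. The wrist camera is an equidistant fisheye: a pixel r from the principal point sees the ray r / f radians off the axis. A picture is of the moment at which its call begins: read the wrist's pose just before it.
- r.job_done(): hands the job in; it is judged then, once.
Trained networks look in a picture, given as the dict that the camera call returned (one of the last four; its "shot" number tells which), for a name from the list of things; names that differ only in an ending like _2 or _b are one class to them, and where a whole thing is asked for, a point or a joint stands for the part that bears it (a point fixed in the world has none). Each returns a list of dicts, best first, with "conf" (0 to 1); they miss things now and then, are a little off and sometimes report something else, mostly with a low value. They report only what shows in the picture. A call takes as long as a camera call.
- masks_of(picture, query): "pixels" (480x640 bool, what is visible of it) and "extent" ([left, top, width, height] in pixels, round what is visible of it).
- place_of(picture, query): "centre" ([column, row] in pixels: a listed point, or the origin of a listed thing).
The state is a dict: "time_s": time; "q": joint angles; "joint_vel": joint speeds; "joint_efforts": joint torques, N m; "tool_pos": TCP position; "ee_rot": TCP orientation; "contact_force": force on the tool from outside, world axes, zero at the start; "ft_torque": the same for the moment, N m; "grip_width": finger opening in m; "gripper_force": force on a finger pad.
Only numpy, scipy, OpenCV 4.12 (cv2) and the standard library are available. Lean on these libraries where they do the work, as an engineer would, in place of code of your own. Each camera call takes 0.05 s, during which the arm holds its last target. There are 200 camera calls.

## Working session

There is one attempt and no reset: what is moved stays moved. The work goes in short steps, Python scripts to look and compute and a tool call to move; the robot and the scene stay as the last step left them, time stands still between calls to the robot, and variables do not carry over. Pictures are saved under pics/ and viewed, at most 10 in all, crops included, and the job is handed in when it is done.

Besides the shell and the picture viewer there is one more tool, called after "Call:" as a command line: name --argument value ..., lists and objects as JSON in quotes. jog_arm: Moves the arm, as the interface text tells. Its arguments: {"type":"object","properties":{"commands":{"type":"string"},"gripper":{"type":"number"}},"required":["commands"]}

```bash
mkdir -p pics
cat > h.py <<'E'
import numpy as np, cv2
from scipy.spatial.transform import Rotation as R
from cell import readout, viewer, r, masks_of, place_of
def att(f):
    a=np.array(f["attitude"],float)
    return a if a.shape==(3,3) else R.from_quat(a).as_matrix()
def pt(f,u,v,z=None,d=None):
    """world point of pixel; z=known height, or d=depth"""
    ray=np.array([(u-f["cx"])/f["fx"],(v-f["cy"])/f["fy"],1.0]); A=att(f); o=np.array(f["xyz"])
    w=A@ray
    s=d if d is not None else (z-o[2])/w[2]
    return o+s*w
def cloud(f):
    v,u=np.mgrid[:480,:640]; d=f["range_z"]
    P=np.stack([(u-f["cx"])/f["fx"]*d,(v-f["cy"])/f["fy"]*d,d],-1)@att(f).T+np.array(f["xyz"])
    return P,d>0
def save(f,n): cv2.imwrite("pics/"+n,f["pixels"][:,:,::-1])
E
cat > a.py <<'E'
from h import *
Z=dict(stage_centre=.052,stage_bar=.068,lever_knob=.075,lever_pivot=.075,board=.052,mat=0,spray_can=0,screwdriver=0,solder_reel=0,scope=0)
for c in("scene","side"):
    f=viewer.grab_frame(c); save(f,c+"0.png"); print(c,np.round(f["xyz"],3),np.shape(f["attitude"]))
    P,ok=cloud(f)
    for q,z in Z.items():
        p=place_of(f,q); m=masks_of(f,q)
        s=q
        if p: u,v=p[0]["centre"]; s+=" %.2f (%d,%d) %s"%(p[0]["conf"],u,v,np.round(pt(f,u,v,z),3))
        if m:
            k=m[0]["pixels"]&ok; X=P[k]
            if len(X): s+=" mask %.2f med %s lo %s hi %s"%(m[0]["conf"],np.round(np.median(X,0),3),np.round(np.percentile(X,2,0),3),np.round(np.percentile(X,98,0),3))
        print(s)
print(readout.sense())
E
python3 a.py
```

```text
scene [ 1.652 -0.294  0.901] (4,)
stage_centre 0.70 (375,228) [0.601 0.204 0.052] mask 0.84 med [0.622 0.162 0.056] lo [0.554 0.047 0.044] hi [0.668 0.251 0.075]
stage_bar 0.87 (320,239) [0.62  0.05  0.068] mask 0.96 med [0.622 0.161 0.056] lo [0.555 0.047 0.043] hi [0.668 0.251 0.075]
lever_knob 0.45 (354,200) [0.498 0.188 0.075] mask 0.58 med [0.5   0.181 0.056] lo [0.465 0.154 0.008] hi [0.55  0.195 0.089]
lever_pivot 0.65 (353,207) [0.53  0.173 0.075] mask 0.42 med [0.5   0.181 0.057] lo [0.483 0.154 0.049] hi [0.548 0.195 0.089]
board 0.67 (374,228) [0.602 0.2   0.052] mask 0.87 med [0.624 0.196 0.061] lo [0.574 0.177 0.051] hi [0.65 0.23 0.08]
mat 0.90 (168,261) [ 0.5   -0.309  0.   ] mask 0.74 med [ 0.509 -0.304  0.003] lo [ 0.432 -0.399 -0.001] hi [ 0.609 -0.223  0.007]
spray_can 0.85 (179,319) [ 0.714 -0.308  0.   ] mask 0.59 med [ 0.741 -0.313  0.103] lo [ 0.697 -0.341  0.005] hi [ 0.749 -0.284  0.161]
screwdriver 0.58 (435,203) [0.483 0.442 0.   ]
solder_reel 0.68 (246,227) [ 0.423 -0.091  0.   ] mask 0.56 med [ 0.437 -0.091  0.035] lo [ 0.402 -0.114  0.   ] hi [ 0.451 -0.
[... 1492 characters left out ...]
 0.32102187, -0.07011281,  1.45053649,  0.02259578,
        1.37080223, -0.05687728]), 'joint_vel': array([ 0.00163863, -0.00155102, -0.00112358, -0.00040434,  0.00014003,
       -0.00086127, -0.00057858]), 'joint_efforts': array([ 7.00115106e-05, -4.93380225e+01, -3.81383384e-01, -3.14570403e+01,
        1.31667466e-02,  1.40249780e-03,  3.09142109e-06]), 'tool_pos': array([ 6.50000722e-01, -2.09118613e-05,  2.31316066e-01]), 'ee_rot': array([ 7.07090572e-01,  7.07122990e-01, -6.34081797e-06,  2.01900887e-05]), 'contact_force': array([-0.45846393,  0.06196633, -0.72973706]), 'ft_torque': array([ 0.02633226, -0.0873758 , -0.00477406]), 'gripper_force': 0.0, 'grip_width': 0.08532583398747672}
```

```bash
cat > b.py <<'E'
from h import *
B=[]
for c in("scene","side"):
    f=viewer.grab_frame(c); P,ok=cloud(f); h=cv2.cvtColor(f["pixels"],cv2.COLOR_RGB2HSV)
    red=((h[...,0]<8)|(h[...,0]>172))&(h[...,1]>140)&(h[...,2]>70)&ok
    X=P[red]; X=X[(X[:,2]>.066)&(X[:,2]<.08)&(abs(X[:,0]-.61)<.08)&(X[:,1]<.2)&(X[:,1]>-.15)]
    y0=np.percentile(X[:,1],5); X=X[X[:,1]<y0+.03]
    k=np.polyfit(X[:,0],X[:,1],1); print(c,len(X),X.min(0),X.max(0),"bar yaw",np.arctan(k[0]), "y at .619",np.polyval(k,.619))
    mm=masks_of(f,"mat")
    if mm:
        X=P[mm[0]["pixels"]&ok]; X=X[abs(X[:,2]-.004)<.006]; print("mat",cv2.minAreaRect((X[:,:2]*1000).astype(np.float32)))
if __name__=="__main__":
    save(f,"side1.png")
E
python3 b.py; python3 -c "
import cv2,numpy as np
cv2.imwrite('pics/both.png',cv2.resize(np.hstack([cv2.imread('pics/scene0.png')[130:400,100:500],cv2.imread('pics/side0.png')[100:370,150:550]]),(800,270)))"
```

```text
scene 36 [0.57723791 0.04568566 0.06893715] [0.6663661  0.07804293 0.07580238] bar yaw -0.007043577756617581 y at .619 0.058917997960636896
mat ((515.5646362304688, -310.0830993652344), (182.60183715820312, 192.70948791503906), 85.20278930664062)
side 143 [0.5731482  0.04371421 0.06713981] [0.66638782 0.07730378 0.07713644] bar yaw 0.1383849021141327 y at .619 0.06116575490335732
mat ((519.4549560546875, -283.9503173828125), (133.46971130371094, 181.63037109375), 84.90528869628906)
```

View pics/both.png

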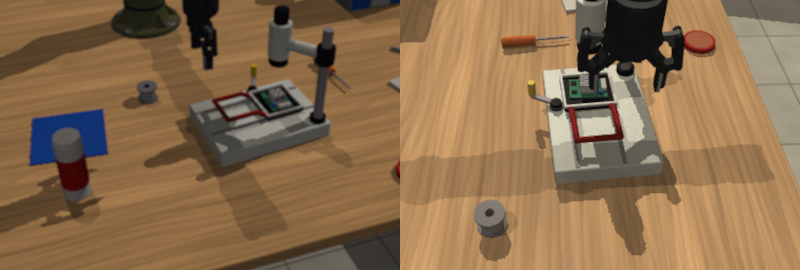

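Call:
jog_arm --commands "0.0 0 0 0 0 -0.1; 0.0425 -0.017 0 0 0 0; 0.0425 -0.017 0 0 0 0; 0 0 0.04 0 0 0; 0 0 0 0 0 0; 0 0 0 0 0 0" --gripper -1

```text
time_s: 3.05
tool_pos: [0.6084, 0.0803, 0.1923]
ee_rot: [0.671, 0.741, 0.0, 0.0]
contact_force: [-0.2, -1.3, 1.0]
grip_width: 0.0
gripper_force: 0.0
```

Call:
jog_arm --commands "0.004 0.008 0.03 0 0 0; 0 0 0.04 0 0 0; 0 0 0.03 0 0 0; 0 0 0.02 0 0 0; 0 0 0.012 0 0 0; 0 0 0.006 0 0 0; 0 0 0 0 0 0"

```text
time_s: 3.92
tool_pos: [0.6157, 0.086, 0.0538]
ee_rot: [0.671, 0.742, 0.0, 0.0]
contact_force: [-0.6, -0.1, -0.4]
grip_width: -0.0001
gripper_force: 0.0
```

Run:
```python
from h import *
f=viewer.grab_frame("scene"); a=f["pixels"][160:310,250:450]
g=viewer.grab_frame("side"); b=g["pixels"][130:280,240:440]
cv2.imwrite("pics/hook.png",cv2.resize(np.hstack([a,b])[:,:,::-1],(800,300),interpolation=cv2.INTER_CUBIC))
```

```text
(no output)
```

View pics/hook.png

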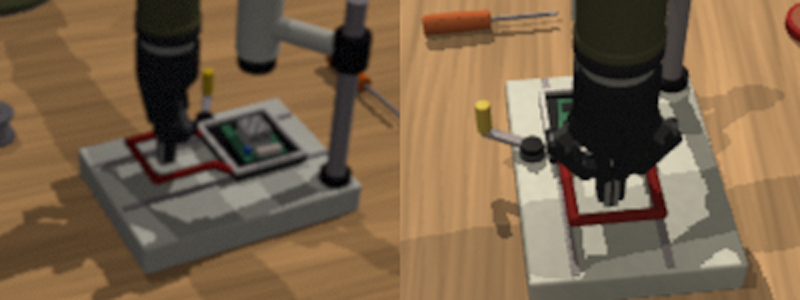

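Fingers are inside the window (left crop ~165,150; right ~610,190). Pull gently and watch the force.

Call:
jog_arm --commands "-0.006 0 0 0 0 0; -0.005 0 0 0 0 0; -0.004 0 0 0 0 0; -0.003 0 0 0 0 0; 0 0 0 0 0 0"

```text
time_s: 4.65
tool_pos: [0.6171, 0.0682, 0.0534]
ee_rot: [0.671, 0.742, 0.0, -0.0]
contact_force: [0.0, 1.1, 1.5]
grip_width: -0.0003
gripper_force: 0.5
```

Call:
jog_arm --commands "-0.003 0 0 0 0 0; -0.003 0 0 0 0 0; 0 0 0 0 0 0"

```text
time_s: 5.03
tool_pos: [0.6172, 0.0665, 0.0535]
ee_rot: [0.67, 0.742, 0.002, -0.002]
contact_force: [-1.3, 7.5, 1.5]
grip_width: -0.0004
gripper_force: 4.0
```

Call:
jog_arm --commands "-0.002 0 0 0 0 0; 0 0 0 0 0 0"

```text
time_s: 5.28
tool_pos: [0.6173, 0.0665, 0.0536]
ee_rot: [0.669, 0.743, 0.002, -0.002]
contact_force: [-1.9, 10.8, 0.7]
grip_width: -0.0001
gripper_force: 5.4
```

Held after ~4 mm at 11 N: locked. Back off, lift, and go round to the far side of the knob.

Call:
jog_arm --commands "0.012 0 0 0 0 0; 0.012 0 0 0 0 0; 0 0 -0.03 0 0 0; 0 0 -0.05 0 0 0; 0 -0.05 -0.01 0 0 0; 0 -0.05 0 0 0 0; 0 -0.04 0 0 0 0; 0 0 0 0 0 0"

```text
time_s: 6.28
tool_pos: [0.4738, 0.0691, 0.1433]
ee_rot: [0.671, 0.741, -0.001, 0.0]
contact_force: [0.1, -0.3, 0.4]
grip_width: -0.0
gripper_force: 0.0
```

Run:
```python
from h import *
s=readout.sense(); print(s["tool_pos"],s["contact_force"])
for c in("side","scene"):
    f=viewer.grab_frame(c); P,ok=cloud(f); h=cv2.cvtColor(f["pixels"],cv2.COLOR_RGB2HSV)
    y=(h[...,0]>20)&(h[...,0]<35)&(h[...,1]>150)&ok
    X=P[y]; X=X[(abs(X[:,0]-.49)<.05)&(abs(X[:,1]-.17)<.07)&(X[:,2]>.05)&(X[:,2]<.1)]
    print(c,len(X),len(X) and (X.min(0),X.max(0),np.median(X,0)))
    for q,z in dict(stage_bar=.068,stage_centre=.052,lever_knob=.075).items():
        p=place_of(f,q); p and print(q,p[0]["conf"],pt(f,*p[0]["centre"],z))
```

```text
[0.47382746 0.06914374 0.14326124] [ 0.11115809 -0.26384416  0.41529961]
side 39 (array([0.4864102 , 0.17993205, 0.05454755]), array([0.49756309, 0.18762057, 0.07510694]), array([0.49283494, 0.18309945, 0.06601606]))
stage_bar 0.72 [0.61858106 0.05379198 0.068     ]
stage_centre 0.88 [0.60509775 0.20894223 0.052     ]
lever_knob 0.47 [0.48808568 0.18339907 0.075     ]
scene 56 (array([0.48318914, 0.17828092, 0.05608902]), array([0.50105841, 0.19261569, 0.08988993]), array([0.49643775, 0.18551166, 0.07628418]))
stage_bar 0.76 [0.63101419 0.03934508 0.068     ]
stage_centre 0.81 [0.60624938 0.19815592 0.052     ]
lever_knob 0.64 [0.49743215 0.18406632 0.075     ]
```

Call:
jog_arm --commands "0.055 0.002 0 0 0 0; 0.055 0.010 0 0 0 0; 0.053 0.020 0 0 0 0; 0 0 0 0 0 0; 0 0 0.04 0 0 0; 0 0 0.04 0 0 0; 0 0 0 0 0 0"

```text
time_s: 7.55
tool_pos: [0.4894, 0.2331, 0.0601]
ee_rot: [0.671, 0.741, -0.004, -0.001]
contact_force: [-0.3, 0.0, 1.0]
grip_width: -0.0001
gripper_force: 0.0
```

Call:
jog_arm --commands "-0.02 0 0 0 0 0; -0.012 0 0 0 0 0; -0.012 0 0 0 0 0; -0.012 0 0 0 0 0; -0.012 0 0 0 0 0; -0.01 0 0 0 0 0; 0 0 0 0 0 0"

```text
time_s: 8.43
tool_pos: [0.5024, 0.1567, 0.064]
ee_rot: [0.671, 0.741, 0.002, 0.002]
contact_force: [5.0, 2.3, -1.6]
grip_width: -0.0001
gripper_force: 2.3
```

Run:
```python
from h import *
f=viewer.grab_frame("scene"); a=f["pixels"][160:260,290:430]
g=viewer.grab_frame("side"); b=g["pixels"][140:240,230:370]
cv2.imwrite("pics/lev.png",cv2.resize(np.hstack([a,b])[:,:,::-1],(800,286),interpolation=cv2.INTER_CUBIC))
P,ok=cloud(g); h=cv2.cvtColor(g["pixels"],cv2.COLOR_RGB2HSV)
y=(h[...,0]>20)&(h[...,0]<35)&(h[...,1]>150)&ok
X=P[y]; X=X[(abs(X[:,0]-.49)<.05)&(abs(X[:,1]-.15)<.07)&(X[:,2]>.05)&(X[:,2]<.1)]
print(X.min(0),X.max(0),np.median(X,0))
```

```text
[0.48797579 0.12992137 0.05278189] [0.50122313 0.14740007 0.09226105] [0.49505311 0.13355642 0.07862506]
```

View pics/lev.png

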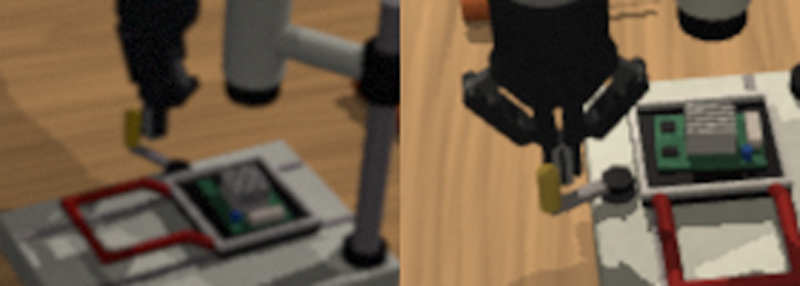

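Knob (right crop ~550,188) is nearly over, but the finger slipped to its base side; re-centre behind it and finish the swing.

Call:
jog_arm --commands "0.014 0 0 0 0 0; 0 -0.014 0 0 0 0; -0.01 0 0 0 0 0; -0.01 0 0 0 0 0; -0.006 0 0 0 0 0; -0.006 0 0 0 0 0; 0 0 0 0 0 0"

```text
time_s: 9.4
tool_pos: [0.4869, 0.1471, 0.0637]
ee_rot: [0.669, 0.743, 0.005, -0.003]
contact_force: [0.2, 21.0, -4.3]
grip_width: -0.0003
gripper_force: 8.6
```

Call:
jog_arm --commands "0.012 0 0 0 0 0; 0.006 0 0 0 0 0; 0 0 -0.04 0 0 0; 0 0 -0.045 0 0 0; -0.03 0 0 0 0 0; -0.05 0 0 0 0 0; 0 0 0 0 0 0"

```text
time_s: 10.28
tool_pos: [0.4941, 0.0705, 0.1484]
ee_rot: [0.674, 0.738, -0.001, 0.001]
contact_force: [-0.2, 0.7, -0.1]
grip_width: 0.0
gripper_force: 0.0
```

Run:
```python
from h import *
s=readout.sense(); print(s["tool_pos"],s["contact_force"])
for c in("side","scene"):
    f=viewer.grab_frame(c); P,ok=cloud(f); h=cv2.cvtColor(f["pixels"],cv2.COLOR_RGB2HSV)
    y=(h[...,0]>20)&(h[...,0]<35)&(h[...,1]>150)&ok
    X=P[y]; X=X[(abs(X[:,0]-.49)<.05)&(abs(X[:,1]-.15)<.07)&(X[:,2]>.05)&(X[:,2]<.1)]
    print(c,len(X),len(X) and (X.min(0),X.max(0),np.median(X,0)))
    p=place_of(f,"lever_knob"); p and print(p[0]["conf"],pt(f,*p[0]["centre"],.075))
```

```text
[0.49405552 0.07050258 0.14836188] [-0.22194908  0.6973981  -0.12360582]
side 89 (array([0.49348459, 0.12218203, 0.05379767]), array([0.50629356, 0.133744  , 0.09204012]), array([0.50071556, 0.12600681, 0.07569635]))
0.53 [0.49631171 0.12623185 0.075     ]
scene 61 (array([0.49088327, 0.12176673, 0.05568855]), array([0.51111749, 0.13415098, 0.09172473]), array([0.50386488, 0.12684024, 0.07580366]))
0.49 [0.51198128 0.12467738 0.075     ]
```

Call:
jog_arm --commands "0 0.06 0 0 0 0; 0.003 0.058 0 0 0 0; 0 0 0 0 0 0; 0 0.005 0.04 0 0 0; 0 0 0.035 0 0 0; 0 0 0.014 0 0 0; 0 0 0.005 0 0 0; 0 0 0 0 0 0"

```text
time_s: 11.48
tool_pos: [0.6162, 0.0924, 0.0555]
ee_rot: [0.671, 0.742, 0.001, 0.001]
contact_force: [0.5, 0.3, 0.7]
grip_width: 0.0
gripper_force: 0.0
```

Call:
jog_arm --commands "-0.008 0 0 0 0 0; -0.006 0 0 0 0 0; -0.005 0 0 0 0 0; -0.005 0 0 0 0 0; -0.005 0 0 0 0 0; 0 0 0 0 0 0"

```text
time_s: 12.22
tool_pos: [0.6186, 0.0629, 0.0544]
ee_rot: [0.671, 0.741, 0.0, 0.0]
contact_force: [0.5, 0.4, -0.5]
grip_width: 0.0001
gripper_force: 0.2
```

Call:
jog_arm --commands "-0.005 0 0 0 0 0; -0.007 0 0 0 0 0; -0.009 0 0 0 0 0; -0.01 0 0 0 0 0; -0.01 0 0 0 0 0; -0.01 0 0 0 0 0; -0.01 0 0 0 0 0; -0.01 0 0 0 0 0"

```text
time_s: 13.22
tool_pos: [0.6254, -0.0083, 0.0543]
ee_rot: [0.671, 0.742, -0.0, -0.0]
contact_force: [-2.6, 3.9, 1.2]
grip_width: 0.0002
gripper_force: 1.6
```

Call:
jog_arm --commands "-0.01 0 0 0 0 0; -0.01 0 0 0 0 0; -0.01 0 0 0 0 0; -0.008 0 0 0 0 0; -0.006 0 0 0 0 0; -0.005 0 0 0 0 0; 0 0 0 0 0 0"

```text
time_s: 14.1
tool_pos: [0.631, -0.0576, 0.0543]
ee_rot: [0.671, 0.741, -0.0, 0.001]
contact_force: [0.3, 0.0, 0.2]
grip_width: -0.0
gripper_force: 0.0
```

Call:
jog_arm --commands "-0.005 0 0 0 0 0; -0.005 0 0 0 0 0; -0.005 0 0 0 0 0; -0.004 0 0 0 0 0; 0 0 0 0 0 0"

```text
time_s: 14.72
tool_pos: [0.6323, -0.0696, 0.0545]
ee_rot: [0.67, 0.743, 0.002, -0.003]
contact_force: [-2.8, 11.2, 1.8]
grip_width: -0.0003
gripper_force: 5.5
```

Call:
jog_arm --commands "0.014 0 0 0 0 0; 0.012 0 0 0 0 0; 0 0 -0.05 0 0 0; 0 0 -0.06 0 0 0; 0.05 0 -0.03 0 0 0; 0.05 0 0 0 0 0; 0.014 0 0 0 0 0; 0 0 0 0 0 0" --gripper -1

```text
time_s: 15.72
tool_pos: [0.6183, 0.0648, 0.1942]
ee_rot: [0.67, 0.742, -0.0, 0.0]
contact_force: [0.2, -0.0, -0.2]
grip_width: -0.0001
gripper_force: 0.0
```

```bash
cat >> h.py <<'E'
def wrist_pt(f,s,u,v,z):
    dx,dy=u-f["cx"],v-f["cy"]; rr=np.hypot(dx/f["fx"],dy/f["fy"])
    ray=np.array([np.sin(rr)*dx/f["fx"]/max(rr,1e-9),np.sin(rr)*dy/f["fy"]/max(rr,1e-9),np.cos(rr)])
    H=np.array(f["hand_eye"]); T=R.from_quat(s["ee_rot"]).as_matrix()
    o=T@H[:3,3]+s["tool_pos"]; w=T@H[:3,:3]@ray
    return o+(z-o[2])/w[2]*w
E
python3 - <<'E'
from h import *
s=readout.sense(); f=viewer.grab_frame("wrist"); save(f,"w1.png"); print(s["tool_pos"])
for q,z in dict(stage_bar=.068,stage_centre=.052,board=.052).items():
    for p in place_of(f,q)[:1]: print(q,p["conf"],p["centre"],wrist_pt(f,s,*p["centre"],z))
for c in("side","scene"):
    f=viewer.grab_frame(c); P,ok=cloud(f)
    for q,z in dict(stage_bar=.068,stage_centre=.052,board=.052).items():
        for p in place_of(f,q)[:1]: print(c,q,p["conf"],pt(f,*p["centre"],z))
    m=masks_of(f,"board")
    if m:
        X=P[m[0]["pixels"]&ok]; X=X[(X[:,2]>.068)&(X[:,2]<.085)]; print("sink top",len(X),X.min(0),X.max(0),X.mean(0),cv2.minAreaRect((X[:,:2]*1000).astype(np.float32)))
E
```

```text
[0.6182706  0.06479937 0.19419207]
board 0.84 [323.8, 223.3] [0.62421118 0.06346814 0.052     ]
side stage_bar 0.66 [ 0.63106981 -0.07879019  0.068     ]
side stage_centre 0.65 [0.61802927 0.06771636 0.052     ]
side board 0.83 [0.62687188 0.06929081 0.052     ]
sink top 298 [0.60359521 0.04257981 0.06807162] [0.64924741 0.08184858 0.08144953] [0.62154953 0.06268754 0.07724604] ((626.6522216796875, 62.675987243652344), (36.432533264160156, 48.27293014526367), 85.39273834228516)
scene stage_bar 0.57 [ 0.64915231 -0.08956035  0.068     ]
scene board 0.92 [0.62464772 0.06031663 0.052     ]
sink top 164 [0.60107557 0.0478317  0.0680178 ] [0.64618888 0.07942118 0.08211206] [0.62616057 0.06336876 0.07564101] ((623.47705078125, 63.559234619140625), (31.337059020996094, 45.18683624267578), 89.19237518310547)
```

View pics/w1.png

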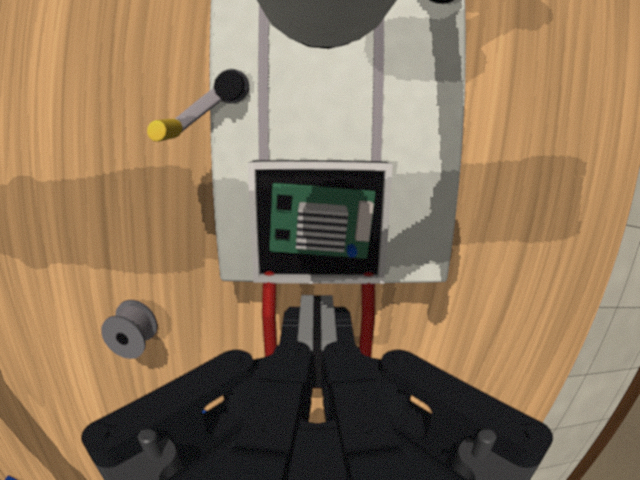

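Board lies turned slightly in the tray (centre ~ (324,223)), connector at its right (365,220), so I'll grip the sink across board y: turn the tool about 90°.

Call:
jog_arm --commands "0 0 0 0 0 -0.1875; 0 0 0 0 0 -0.1875; 0 0 0 0 0 -0.1875; 0 0 0 0 0 -0.1875; 0 0 0 0 0 -0.1875; 0 0 0 0 0 -0.1875; 0 0 0 0 0 -0.1875; 0 0 0 0 0 -0.1875" --gripper 0.4

```text
time_s: 17.42
tool_pos: [0.6185, 0.0642, 0.1944]
ee_rot: [-0.018, 1.0, -0.0, 0.0]
contact_force: [-0.2, -0.5, 0.2]
grip_width: 0.0598
gripper_force: 0.0
```

Call:
jog_arm --commands "0 0 0.04 0 0 0; 0 0 0 0 0 0"

```text
time_s: 17.68
tool_pos: [0.6161, 0.0636, 0.1513]
ee_rot: [-0.015, 1.0, -0.0, -0.003]
contact_force: [0.2, -0.4, 0.2]
grip_width: 0.06
gripper_force: 0.0
```

```bash
cat > c.py <<'E'
from h import *
s=readout.sense(); f=viewer.grab_frame("wrist"); save(f,"w2.png"); print(s["tool_pos"],s["q"],s["grip_width"])
T=R.from_quat(s["ee_rot"]).as_matrix(); print("tool x,y",T[:,0],T[:,1])
for p in place_of(f,"board")[:1]:
    w=wrist_pt(f,s,*p["centre"],.052); print(p["conf"],p["centre"],w, "tool offs",T.T@(w-s["tool_pos"]))
# sink top plane / board edges
h=cv2.cvtColor(f["pixels"],cv2.COLOR_RGB2HSV)
m=masks_of(f,"board")[0]["pixels"]
v,u=np.nonzero(m); W=np.array([wrist_pt(f,s,a,b,.056)[:2] for a,b in zip(u[::3],v[::3])])
print(cv2.minAreaRect((W*1000).astype(np.float32)))
E
python3 c.py
```

```text
[0.61608403 0.063588   0.15129671] [ 0.14205135  0.33198439 -0.35183019  1.61727043  0.11931767  1.22015941
  1.36597075] 0.059985203167796396
tool x,y [-0.99955678 -0.02905697  0.00647628] [-2.90610154e-02  9.99577498e-01 -5.31330636e-04]
0.8 [321.3, 250.0] [0.62358281 0.06690671 0.052     ] tool offs [-0.00823496  0.00315215  0.0992438 ]Traceback (most recent call last):
  File "c.py", line 8, in <module>
    m=masks_of(f,"board")[0]["pixels"]
      ~~~~~~~~~~~~~~~~~~~^^^
IndexError: list index out of range
```

View pics/w2.png

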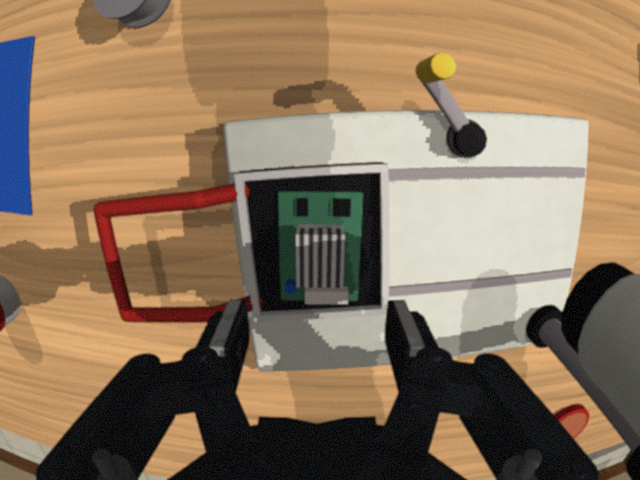

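Board axes now line up with the tool; sink centre (321,260) lies between the fingers. Descend.

Call:
jog_arm --commands "-0.008 0.001 0.03 0 0 0; 0 0 0.03 0 0 0; 0 0 0.015 0 0 0; 0 0 0.01 0 0 0; 0 0 0.005 0 0 0; 0 0 0 0 0 0"

```text
time_s: 18.58
tool_pos: [0.6268, 0.0654, 0.0648]
ee_rot: [-0.015, 1.0, -0.0, 0.0]
contact_force: [-0.7, -0.1, -0.4]
grip_width: 0.0598
gripper_force: 0.0
```

Call:
jog_arm --commands "0.002 -0.001 0.006 0 0 0; 0 0 0 0 0 0"

```text
time_s: 18.82
tool_pos: [0.6241, 0.0641, 0.0581]
ee_rot: [-0.015, 1.0, -0.0, -0.0]
contact_force: [0.8, -0.3, -0.2]
grip_width: 0.0597
gripper_force: 0.0
```

Call:
jog_arm --commands "0 0 0 0 0 0; 0 0 0 0 0 0; 0 0 0 0 0 0; 0 0 0 0 0 0; 0 0 0 0 0 0" --gripper -1

```text
time_s: 19.45
tool_pos: [0.6249, 0.0645, 0.0589]
ee_rot: [-0.015, 1.0, 0.0, 0.001]
contact_force: [0.4, -0.2, 4.0]
grip_width: 0.0292
gripper_force: 60.4
```

Call:
jog_arm --commands "0 0 -0.01 0 0 0; 0 0 -0.02 0 0 0; 0 0 -0.03 0 0 0; 0 0 -0.03 0 0 0; 0 0 -0.02 0 0 0; 0 -0.01 0 0 0 0; 0 -0.02 0 0 0 0; 0.005 -0.03 0 0 0 0"

```text
time_s: 20.45
tool_pos: [0.6202, 0.0027, 0.1664]
ee_rot: [-0.015, 1.0, -0.0, -0.001]
contact_force: [0.1, -0.5, -1.5]
grip_width: 0.029
gripper_force: 59.9
```

Call:
jog_arm --commands "0.015 -0.04 0 0 0 0; 0.015 -0.045 0 0 0 0; 0.02 -0.045 0 0 0 0; 0.02 -0.045 0 0 0 0; 0.015 -0.045 0 0 0 0; 0.01 -0.04 0 0 0 0; 0.01 -0.03 0 0 0 0; 0.005 -0.015 0 0 0 0"

```text
time_s: 21.45
tool_pos: [0.5173, -0.3074, 0.1667]
ee_rot: [-0.012, 1.0, 0.0, -0.002]
contact_force: [-0.2, 0.3, -1.2]
grip_width: 0.0286
gripper_force: 59.9
```

Call:
jog_arm --commands "0.002 -0.005 0 0 0 0; 0 0 0 0 0 0"

```text
time_s: 21.7
tool_pos: [0.5185, -0.308, 0.168]
ee_rot: [-0.015, 1.0, 0.0, -0.0]
contact_force: [-0.3, 0.1, -1.3]
grip_width: 0.0287
gripper_force: 59.9
```

Run:
```python
from h import *
s=readout.sense(); print(s["tool_pos"],s["ee_rot"],s["grip_width"],s["q"])
f=viewer.grab_frame("wrist"); save(f,"w3.png")
h=cv2.cvtColor(f["pixels"],cv2.COLOR_RGB2HSV); b=(h[...,0]>100)&(h[...,0]<125)&(h[...,1]>150)
n,l,st,_=cv2.connectedComponentsWithStats(b.astype(np.uint8)); k=1+st[1:,4].argmax()
v,u=np.nonzero(l==k); W=np.array([wrist_pt(f,s,a,c,.004)[:2] for a,c in zip(u[::5],v[::5])]); print(st[k],cv2.minAreaRect((W*1000).astype(np.float32)))
for q in("mat",):
    for p in place_of(f,q)[:1]: print(q,p["conf"],wrist_pt(f,s,*p["centre"],.0))
g=viewer.grab_frame("scene"); p=place_of(g,"mat"); p and print(pt(g,*p[0]["centre"],0))
```

```text
[ 0.51846835 -0.30804011  0.16798572] [-1.50574533e-02  9.99886524e-01  4.44095655e-04 -1.24227619e-04] 0.028735179628818375 [ 0.61517033  0.26482352 -0.14494836  1.65212093  0.03944179  1.22818328
  2.0628401 ]
[  212    99   222   213 27845] ((517.0177001953125, -308.5440979003906), (177.37315368652344, 177.2229461669922), 84.7013168334961)
mat 0.94 [ 0.51808498 -0.30808529  0.        ]
[ 0.50930156 -0.30863642  0.        ]
```

View pics/w3.png

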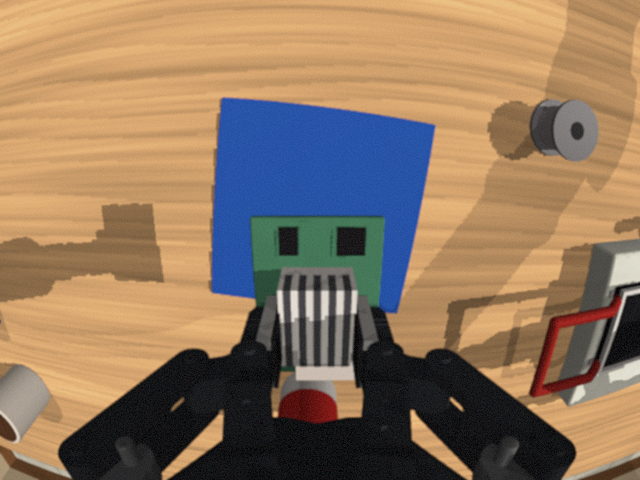

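Board is held level over the mat; lower it gently.

Call:
jog_arm --commands "0 0 0.03 0 0 0; 0 0 0.035 0 0 0; 0 0 0.035 0 0 0; 0 0 0.025 0 0 0; 0 0 0.012 0 0 0; 0 0 0.008 0 0 0; 0 0 0.004 0 0 0; 0 0 0 0 0 0"

```text
time_s: 22.9
tool_pos: [0.5187, -0.3091, 0.0199]
ee_rot: [-0.015, 1.0, -0.0, 0.0]
contact_force: [0.2, 0.5, -1.6]
grip_width: 0.029
gripper_force: 59.9
```

Call:
jog_arm --commands "0 0 0.004 0 0 0; 0 0 0.003 0 0 0; 0 0 0.001 0 0 0; 0 0 0 0 0 0; 0 0 0 0 0 0"

```text
time_s: 23.52
tool_pos: [0.5184, -0.309, 0.0114]
ee_rot: [-0.015, 1.0, -0.0, 0.0]
contact_force: [0.9, 0.0, -2.4]
grip_width: 0.0291
gripper_force: 59.9
```

Call:
jog_arm --commands "0 0 0.001 0 0 0; 0 0 0 0 0 0; 0 0 0 0 0 0"

```text
time_s: 23.9
tool_pos: [0.5185, -0.3091, 0.0109]
ee_rot: [-0.015, 1.0, -0.0, 0.0]
contact_force: [-0.7, 0.5, 4.0]
grip_width: 0.0287
gripper_force: 60.4
```

Call:
jog_arm --commands "0 0 0 0 0 0; 0 0 0 0 0 0; 0 0 0 0 0 0; 0 0 0 0 0 0" --gripper 0.3

```text
time_s: 24.4
tool_pos: [0.5183, -0.3089, 0.0102]
ee_rot: [-0.015, 1.0, 0.0, 0.0]
contact_force: [0.3, -1.4, -0.9]
grip_width: 0.0557
gripper_force: 0.0
```

Call:
jog_arm --commands "0 0 -0.01 0 0 0; 0 0 -0.03 0 0 0; 0 0 -0.05 0 0 0; 0 0 -0.05 0 0 0; 0 0 -0.04 0 0 0; 0 0 0 0 0 0; 0 0 0 0 0 0"

```text
time_s: 25.28
tool_pos: [0.518, -0.3088, 0.1903]
ee_rot: [-0.015, 1.0, 0.0, -0.0]
contact_force: [-0.2, -0.6, -0.5]
grip_width: 0.0554
gripper_force: 0.0
```

Run:
```python
from h import *
s=readout.sense(); print(s["tool_pos"],s["grip_width"])
f=viewer.grab_frame("wrist"); g=viewer.grab_frame("scene")
cv2.imwrite("pics/fin.png",cv2.resize(np.hstack([f["pixels"],g["pixels"]])[:,:,::-1],(800,300),interpolation=cv2.INTER_AREA))
for p in place_of(f,"board")[:1]: print(p["conf"],wrist_pt(f,s,*p["centre"],.004))
for q,z in dict(stage_bar=.068,spray_can=0,solder_reel=0,screwdriver=0).items():
    for p in place_of(g,q)[:1]: print(q,p["conf"],pt(g,*p["centre"],z))
```

```text
[ 0.51800512 -0.30876315  0.19027203] 0.05544765303571712
0.57 [ 0.51967722 -0.30697232  0.004     ]
stage_bar 0.6 [ 0.63165301 -0.09309181  0.068     ]
spray_can 0.87 [ 0.72097452 -0.30758157  0.        ]
solder_reel 0.68 [ 0.56519613 -0.07649185  0.        ]
screwdriver 0.47 [0.47796809 0.440424   0.        ]
```

View pics/fin.png

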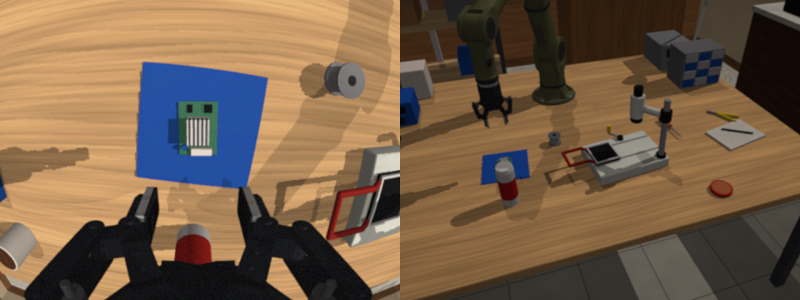

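The board lies flat in the middle of the mat, heat sink up (wrist view ~198,130). The stage is out, and the reel (scene ~554,138) and the can are where they were.

```bash
python3 -c "
from cell import r
print(r.job_done())"
```

```text
the job is handed in; nothing more can be done
None
```

The stage was locked, so I swung the lever to its other end and pulled the stage out to its stop; the board now lies flat, heat sink up, mid-mat and released, nothing else touched, and the job is handed in at about 25 s (no verdict returned).

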